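Clamp a weld plate with a click torque wrench

TASK

Get the steel plate clamped in the welding fixture: stand the spray can, which is in the way of the torque wrench's swing, upright on the middle of the square rubber mat, and slide the steel plate back under the clamp strap until it is up against the stop. Only then turn the torque wrench clockwise (seen from above) until it clicks, stop at once so that the bolt is not overtightened, and leave the bolt tight and the wrench on it, let go. Leave the glass jar where it stands, and do not knock the can over.

Things in the scene. Friction and masses are not known exactly. Their poses are not given: they have to be found in the camera images.
- fixture: Welding fixture, fixed: blue base 270 x 175 x 12 mm (own x -115 to 155, y -75 to 100) with a channel along x. Origin on the table; x points away from the stop, z up. Guide rails 20 mm wide, inner faces at y = +-48 mm, and a bar across the far end (x 135 to 155) rise to z = 20 mm. The stop is a bar across the near end: face x = -95, top z = 34.
- strap (a point): Middle of the top of the clamp strap, a fixed steel bar 40 mm wide across the channel of the fixture: fixture x from -75 to -35, underside at z = 23, top at z = 36 mm.
- plate: Loose dark steel plate 150 (x) x 90 (y) x 8 mm, 0.35 to 0.7 kg, in the channel flush with the rails, so it cannot be gripped: press on its top with closed fingers (6 to 25 N) and drag; fingers grip it much better than the oiled bed (friction about 0.15). Origin: centre of underside (fixture z = 12; top z = 20). Starts 45 to 80 mm short of home.
- plate_home (a point): Where the plate's origin is when the plate is square in the channel and up against the stop: fixture x = -20, y = 0, z = 12 mm, axes as the fixture's. The plate must travel along this point's -x.
- can: Loose spray can standing on the table in the wrench's swing: cylinder of diameter 50 mm, 140 mm high, with a cap of diameter 38 mm above up to 160 mm; about 0.28 kg. Origin: centre of its underside, z up.
- mat: Square black rubber mat 120 x 120 x 4 mm, fixed on the table; origin: centre of its underside (top at z = 4 mm).
- bolt_axis (a point): Point on the vertical axis of the clamp bolt (fixture x = -55, y = 75 mm), 60 mm above the table. The torque wrench stays on the bolt and turns level about it: round head of radius 21 mm (z = 48 to 74), tube of diameter 22 mm, then a rubber grip of diameter 28 mm from 95 to 200 mm from the axis (z = 46 to 74).
- wrench_grip (a point): Middle of the wrench's rubber grip, 150 mm from the bolt axis, 60 mm above the table. Push the grip sideways or pinch it from above. The turning bolt resists with about 2 N here; when it is tight the force rises to about 11 N, then the wrench breaks over: the force drops away to about 3 N within 18 mm of travel.
- bolt (a joint): Angle by which the bolt and wrench have been turned clockwise, rad: starts between 0 and 0.25; the bolt is tight at about 0.85 to 0.87 and goes no further by normal force. It stays where it is left.
- wrench_click (a joint): Break-over of the wrench's handle against its head, rad, clockwise: 0 in normal turning; when the bolt is tight and about 11 N push on the grip it gives way, up to 0.12 rad (18 mm at the grip) - the click. It springs back to 0 when let go.
- overtightening (a joint): How far the bolt has been forced beyond tight, rad: 0 at the start. It grows only when one pushes on beyond the click's full 0.12 rad with more than about 21 N at the grip; it does not come back.
- jar: Glass jar with steel lid, diameter 60, height 85 mm, standing beyond the wrench's swing. Origin: centre of its underside.
- bin: Fixed grey open bin 120 x 110 x 50 mm with coupons in it; mat, bin and tip_block swap places from start to start.
- tip_block: Fixed aluminium block 110 x 110 mm, 65 mm high with its upright copper tips.
Mind the look-alikes: they are no part of the job. Of the things that look like the plate, the largest one is meant. Leave any orange look-alike of the can alone.

How it is judged:
By the outcome, as a careful person would: the job done as asked, in the order asked, and still so for the second after the job is handed in, with the robot touching nothing.
It also fails if it takes over 64 s, if anything falls off the work surface, if the arm or the gripper's body presses on something with over 40 N, if the wrist force passes 120 N, or if a joint passes its speed limit or range.

ROBOT

A 6-joint arm with a two-finger parallel gripper is mounted at the origin on the work surface. World frame = base frame: x ahead of the robot, y to its left, z up, the work surface at z = 0. Lengths are in m, angles in rad, forces in N, time in s.
With the tool pointing down it reaches from about 0.35 to 0.975 m from the base axis. Payload 4.9 kg.
Tool frame: the origin (TCP) lies on the front face of the gripper's body, between the roots of the fingers; the fingertips stand 73 mm ahead of it and the grasp point (between the pads) lies 54 mm ahead of it (tip_extent is the distance from the TCP to the fingertips, in m); y points along the fingers, x is the direction in which the jaws open and shut, and the axes are right-handed (so a half turn about y gives the same grasp; the last joint's range is limited). The gripper opens to 85 mm and grips with 20 to 120 N. Pads are 22 mm wide; open, the fingers measure 114 mm over their backs; the gripper's body (76 mm by 85 mm) begins 54 mm behind the grasp point. The pads swing forward as they close: fully open they stand 13 mm farther back than shut.
Start: joints at [-1.459, 0.053, 1.613, -0, 1.476, -0.119], TCP at [0.143, -0.608, 0.304] pointing down, gripper open.
Joint ranges: [-3.01, 3.01], [-1.01, 2.22], [0.06, 2.58], [-1.02, 4.17], [0.09, 2.62], [-3.14, 3.14]. Speed limits (rad/s): [2.57, 2.57, 3.14, 3.14, 3.14, 3.14].

INTERFACE

Orientations are given as a unit quaternion [w, x, y, z].
In Python, from plant import state, grab_frame, camera_info, job_done, tip_extent gives the robot as it stands.
- The arm moves only by the tool carry_out, never from a script. Its argument "rows" is a list that holds one entry, the list of rows, each a list of 7 numbers: the turn, a rotation vector about the world's x, y, z as a fraction of full scale, then the shift along the world's x, y, z as a fraction of full scale, then the finger opening in mm, from 0 to 85.4. A call has 1 to 5 rows; each row shifts and turns the commanded pose from where the row before left it; what a row does not reach is not made up. Full scale, the value 1, is 40 mm for a shift and 4 degrees for a turn. A row lasts 1/10 s, in which the tool goes at most 50 mm and 8.59 degrees, less where a joint would pass 70% of its speed; a pose out of reach is approached as far as the arm can. A call with a number of a shift or a turn outside -1 to 1 is refused whole. A call with a gripper value outside its range is refused whole. The fingers move at their own pace and stop on an object; the grip force is fixed at half the most. Time passes only in rows, so rows that do not move let the fingers close. It gives the time, the measured TCP pose, the force and the opening at its end, in the units of the state.
- state(): the state, without advancing time (a new reading comes with each control period).
- grab_frame(name): name is "scene" or "top" or "wrist"; returns the picture (400x640x3 uint8, blue, green, red); there is no depth.
- camera_info(name): a dict with "intrinsics" (3x3 intrinsics, pixels), "xyz" and "rotation" of the camera in the world; the wrist camera has in their place "tool_from_camera" (4x4, takes a point from camera to tool coordinates, whose origin is the TCP and whose axes are the tool frame's). Camera axes: x right, y down, z forward; pixel columns grow to the right and rows downward; lengths in m; the calibration is good to about 2 mm. A picture is of the moment at which its call begins: read the wrist's pose just before it. camera_info takes no time and is no camera call.
- job_done(): hands the job in, once; it reports no verdict.
The state is a dict: "time": time; "joint_pos": joint angles; "joint_vel": joint speeds; "joint_efforts": joint torques, N m; "tool_pos": TCP position; "tool_rot": TCP orientation; "contact_force": force on the tool from outside, world axes, zero at the start; "ft_torque": the same for the moment, N m; "gripper_width": opening from 0.0 (shut) to 1.0 (fully open).
Only numpy, scipy, OpenCV 4.12 (cv2) and the standard library are available. Lean on these libraries where they do the work, as an engineer would, in place of code of your own. Each camera call takes 0.05 s, during which the arm holds its last target.

## Working session

There is one attempt and no reset: what is moved stays moved. The work goes in short steps, Python scripts to look and compute and a tool call to move; the robot and the scene stay as the last step left them, time stands still between calls to the robot, and variables do not carry over. Pictures are saved under pics/ and viewed, and the job is handed in when it is done.

Besides the shell and the picture viewer there is one more tool, called as name(argument=value, ...), one argument or row to a line, values as JSON. carry_out: Moves the arm, as the interface text tells. Shift numbers are shares of 40 mm and turn numbers shares of 4 degrees, none past 1 either way. Its arguments: {"type":"object","properties":{"rows":{"type":"array"}},"required":["rows"]}

```bash
ls; mkdir -p pics
python3 - <<'E'
from plant import *
import cv2
s=state();print(s['time'],s['tool_pos'],s['tool_rot'],s['gripper_width'],s['contact_force'])
for n in("scene","top"):
    cv2.imwrite(f'pics/{n}0.png',grab_frame(n)); print(n,camera_info(n))
print(camera_info("wrist"),tip_extent)
E
```

```text
pics
0.0 [ 0.14290235 -0.60794282  0.30270092] [ 0.55475179 -0.55373759  0.43961263 -0.43859533] 1.0044134932524136 [-0.6623509   0.64045188  1.24062589]
scene {'intrinsics': array([[437.33769718,   0.        , 317.13046248],
       [  0.        , 437.33769718, 201.47385567],
       [  0.        ,   0.        ,   1.        ]]), 'xyz': array([1.08804841, 0.33470976, 0.79424733]), 'rotation': array([-0.17018254,  0.46178685,  0.82205076, -0.2863972 ])}
top {'intrinsics': array([[387.28520249,   0.        , 322.39839086],
       [  0.        , 387.28520249, 202.20039268],
       [  0.        ,   0.        ,   1.        ]]), 'xyz': array([ 0.48018879, -0.004318  ,  1.14076766]), 'rotation': array([-0.03262371,  0.71469361, -0.69842095,  0.01889245])}
{'intrinsics': array([[342.47135649,   0.        , 328.74634062],
       [  0.        , 342.47135649, 200.07506353],
       [  0.        ,   0.        ,   1.        ]]), 'tool_from_camera': array([[ 9.99999803e-01, -2.46106416e-04, -5.77216942e-04,
         1.11938093e-03],
       [ 4.89893690e-04, -2.68618209e-01,  9.63246603e-01,
        -7.12307768e-02],
       [-3.92112151e-04, -9.63246696e-01, -2.68618036e-01,
         6.89985712e-02],
       [ 0.00000000e+00,  0.00000000e+00,  0.00000000e+00,
         1.00000000e+00]])} 0.0726
```

View pics/scene0.png

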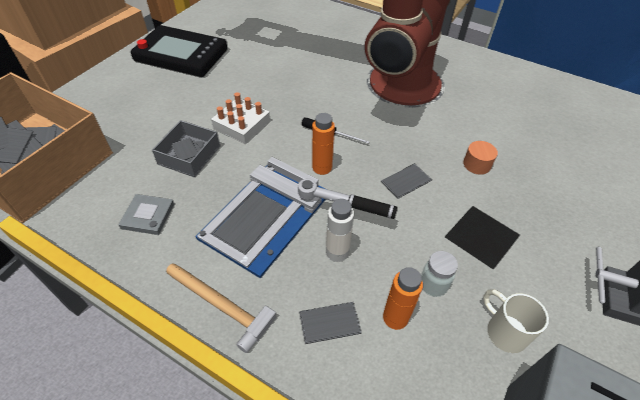

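View pics/top0.png

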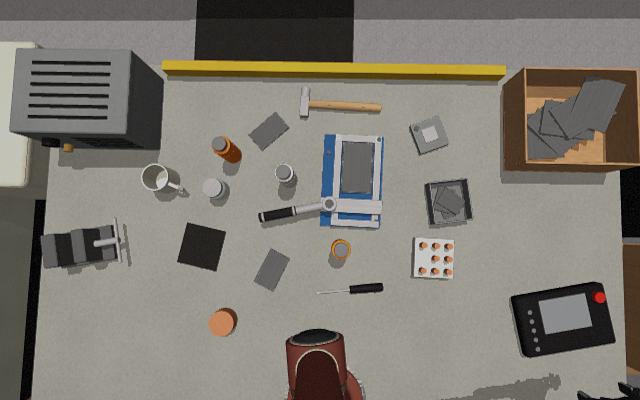

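```bash
cat > h.py <<'E'
import numpy as np, cv2
from plant import *
from scipy.spatial.transform import Rotation as R
def rot(q): return R.from_quat([q[1],q[2],q[3],q[0]]).as_matrix()
def pose(n,st=None):
    c=camera_info(n)
    if n=='wrist':
        T=np.array(c['tool_from_camera']); Rt=rot(st['tool_rot'])
        return c['intrinsics'],Rt@T[:3,:3],np.array(st['tool_pos'])+Rt@T[:3,3]
    return c['intrinsics'],rot(c['rotation']),np.array(c['xyz'])
def ray(n,u,v,z,st=None):
    K,Rm,t=pose(n,st); d=Rm@np.linalg.inv(K)@np.array([u,v,1.]); return t+d*(z-t[2])/d[2]
def proj(n,p,st=None):
    K,Rm,t=pose(n,st); q=K@(Rm.T@(np.array(p)-t)); return q[:2]/q[2]
E
python3 - <<'E'
import cv2
i=cv2.imread('pics/top0.png')
cv2.imwrite('pics/t1.png',cv2.resize(i[120:280,170:330],None,fx=5,fy=5,interpolation=2)[:600*2][:800,:800][:600])
cv2.imwrite('pics/t2.png',cv2.resize(i[125:235,250:390],None,fx=5.4,fy=5.4,interpolation=2))
s=cv2.imread('pics/scene0.png')
cv2.imwrite('pics/s1.png',cv2.resize(s[150:290,190:410],None,fx=3.6,fy=3.6,interpolation=2))
E
```

```text
(no output)
```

View pics/t1.png

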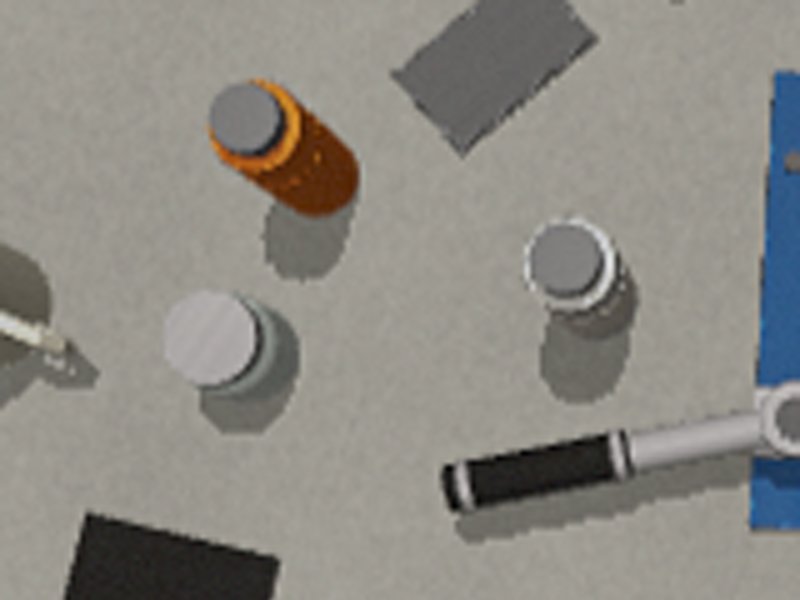

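View pics/t2.png

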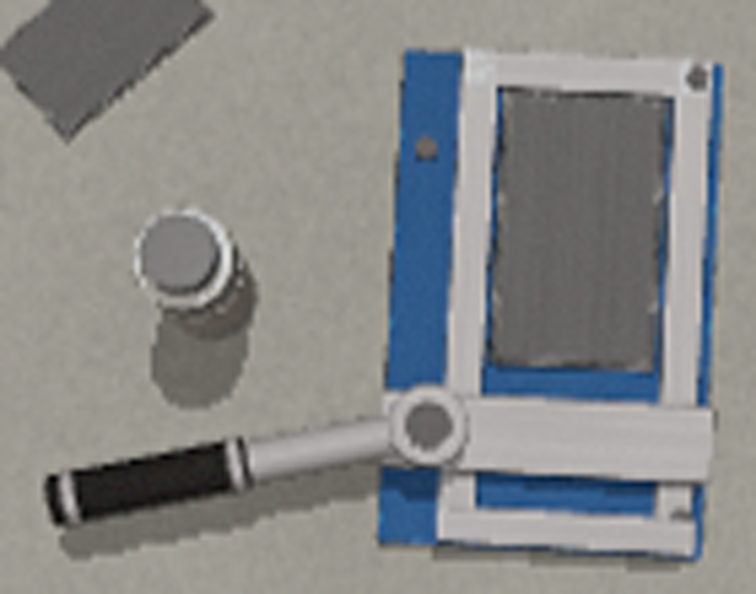

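View pics/s1.png

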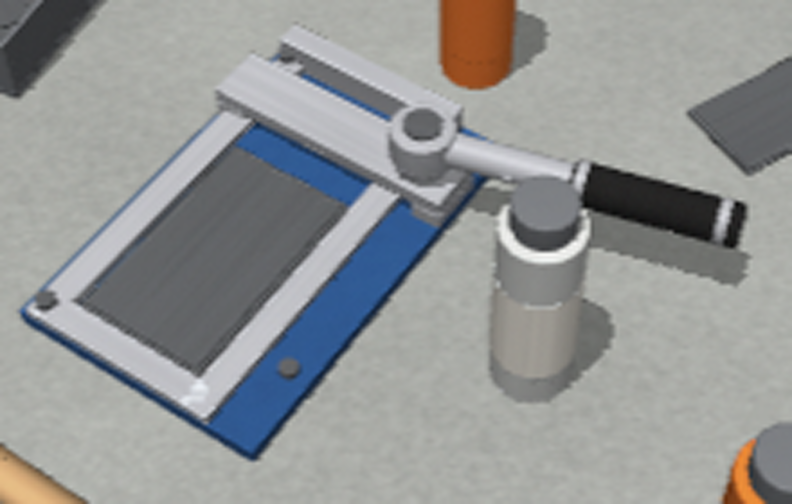

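Run:
```python
from h import *
np.set_printoptions(precision=4,suppress=True)
i=cv2.imread('pics/top0.png')
def t1(x,y):return (x+.5)/5-.5+170,(y+.5)/5-.5+120
def t2(x,y):return (x+.5)/5.4-.5+250,(y+.5)/5.4-.5+125
print('can',ray('top',*t1(566,260),.16), ray('top',*t1(570,265),.14))
print('jar',ray('top',*t1(210,338),.085))
s=i[215:280,170:235];m=(s.max(2)<60).astype(np.uint8)
r=cv2.minAreaRect(max(cv2.findContours(m,0,2)[0],key=cv2.contourArea));print(r)
B=cv2.boxPoints(r)+[170,215]; W=np.array([ray('top',*b,.004) for b in B]);print('mat',W.mean(0),W)
# fixture corners
def fit(src,dst):
    src=np.array(src,float);dst=np.array(dst)[:,:2];a=src-src.mean(0);b=dst-dst.mean(0)
    th=np.arctan2((a[:,0]*b[:,1]-a[:,1]*b[:,0]).sum(),(a*b).sum())
    Rm=np.array([[np.cos(th),-np.sin(th)],[np.sin(th),np.cos(th)]]);t=dst.mean(0)-Rm@src.mean(0)
    return th,t,(src@Rm.T+t-dst)*1000
pts=[((155,100),(404,50),.012),((-115,100),(378,544),.012),((155,68),(463,50),.02),((155,-68),(708,62),.02),((-115,-75),(698,560),.012),((-75,-68),(710,477),.036),((-35,-68),(712,408),.036)]
src=[np.array(p[0])/1000 for p in pts];dst=[ray('top',*t2(*p[1]),p[2]) for p in pts]
th,t,e=fit(src,dst);print('fixture',th,t);print(e)
def fx(x,y):
    c,s_=np.cos(th),np.sin(th);return t+np.array([c*x-s_*y,s_*x+c*y])
print('bolt pred',fx(-.055,.075),'img',ray('top',*t2(430,424),.074))
P=[ray('top',*t2(*q),.02)[:2] for q in [(502,88),(672,98),(656,370),(490,364)]]
c,s_=np.cos(th),np.sin(th);Q=(np.array(P)-t)@np.array([[c,-s_],[s_,c]]);print('plate fixture',Q)
print('home',fx(-.02,0),'wrench end',ray('top',*t2(48,502),.06),ray('top',*t2(240,463),.06))
# check in scene overlay
print(proj('scene',[*fx(-.115,.1),.012]),proj('scene',[*fx(.155,.1),.012]))
S=cv2.imread('pics/scene0.png')
for p in [(x,y,.012) for x in(-.115,.155) for y in(-.075,.1)]: cv2.circle(S,tuple(int(v) for v in proj('scene',[*fx(p[0],p[1]),p[2]])),2,(0,0,255),-1)
ca=ray('top',*t1(566,260),.16)
for z in(0,.16): cv2.circle(S,tuple(int(v) for v in proj('scene',[ca[0],ca[1],z])),2,(0,0,255),-1)
cv2.imwrite('pics/s2.png',cv2.resize(S[150:290,190:410],None,fx=3.6,fy=3.6))
```

```text
can [0.6278 0.1188 0.16  ] [0.6282 0.1191 0.14  ]
jar [0.5916 0.3235 0.085 ]
((31.058822631835938, 31.26470375061035), (39.533302307128906, 40.74597930908203), 14.03624439239502)
mat [0.4255 0.372  0.004 ] [[0.3799 0.441  0.004 ]
 [0.4963 0.4176 0.004 ]
 [0.4708 0.3026 0.004 ]
 [0.355  0.3268 0.004 ]]
fixture -0.021859872968713924 [ 0.6076 -0.079 ]
[[-0.5955  0.1158]
 [ 0.1298 -1.6855]
 [ 0.1156  0.3784]
 [ 1.23   -2.5701]
 [ 0.8488 -4.5377]
 [-2.604   4.291 ]
 [ 0.8754  4.0081]]
bolt pred [ 0.5542 -0.0028] img [ 0.5557 -0.0016  0.074 ]
plate fixture [[ 0.1348  0.0456]
 [ 0.1331 -0.0467]
 [-0.0153 -0.0434]
 [-0.016   0.0457]]
home [ 0.5876 -0.0786] wrench end [0.5118 0.1955 0.06  ] [0.5343 0.0964 0.06  ]
[328.7204 189.2638] [259.2741 274.4293]
```

View pics/s2.png

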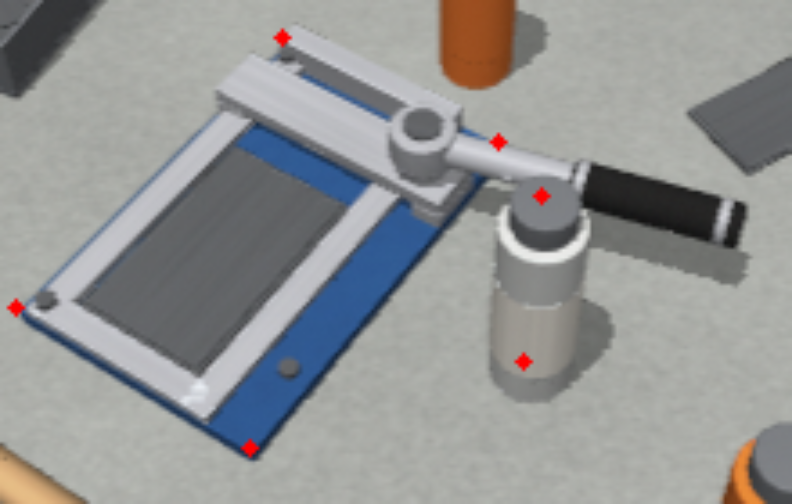

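carry_out(
  rows=[
    [[0,0,0,0.89,0.77,0,85],[0,0,0,0.89,0.77,0,85],[0,0,0,0.89,0.77,0,85],[0,0,0,0.89,0.77,0,85],[0,0,0,0.89,0.77,0,85]],
  ],
)

```text
time: 0.6
tool_pos: [0.322, -0.4528, 0.3034]
tool_rot: [0.554, -0.554, 0.439, -0.439]
contact_force: [0.6, -0.7, 0.4]
gripper_width: 0.994
```

carry_out(
  rows=[
    [[0,0,0,0.89,0.77,0,85],[0,0,0,0.89,0.77,0,85],[0,0,0,0.89,0.77,0,85],[0,0,0,0.89,0.77,0,85],[0,0,0,0.89,0.77,0,85]],
  ],
)

```text
time: 1.1
tool_pos: [0.5, -0.2987, 0.3034]
tool_rot: [-0.554, 0.554, -0.439, 0.439]
contact_force: [-0.7, -0.8, 0.7]
gripper_width: 0.993
```

carry_out(
  rows=[
    [[0,0,0,0.29,0.95,0,85],[0,0,0,0.29,0.95,0,85],[0,0,0,0.29,0.95,0,85],[0,0,0,0.29,0.95,0,85],[0,0,0,0.29,0.95,0,85]],
  ],
)

```text
time: 1.6
tool_pos: [0.557, -0.1087, 0.3033]
tool_rot: [-0.554, 0.554, -0.439, 0.439]
contact_force: [0.9, -0.5, -0.7]
gripper_width: 0.994
```

carry_out(
  rows=[
    [[0,0,0,0.29,0.95,0,85],[0,0,0,0.29,0.95,0,85],[0,0,0,0.29,0.95,0,85],[0,0,0,0.29,0.95,0,85],[0,0,0,0.29,0.95,0,85]],
  ],
)

```text
time: 2.1
tool_pos: [0.615, 0.0813, 0.3033]
tool_rot: [-0.554, 0.554, -0.439, 0.439]
contact_force: [0.5, -0.7, -0.1]
gripper_width: 0.991
```

carry_out(
  rows=[
    [[0,0,0,0.33,0.95,0,85],[0,0,0,0,0,0,85]],
  ],
)

```text
time: 2.3
tool_pos: [0.6284, 0.1216, 0.303]
tool_rot: [0.555, -0.555, 0.438, -0.437]
contact_force: [0.2, -1.2, 0.8]
gripper_width: 0.994
```

Run:
```python
from h import *
s=state(); i=grab_frame('wrist')
print(s['tool_pos'])
for c in [(.628,.119)]:
  for z in (0,.14,.16): print(proj('wrist',[*c,z],s)); cv2.circle(i,tuple(int(v) for v in proj('wrist',[*c,z],s)),3,(0,0,255),-1)
cv2.imwrite('pics/w1.png',i)
```

```text
[0.62844543 0.12161333 0.30302949]
[330.53968435 170.0656957 ]
[331.13350033 206.3074932 ]
[331.2763846  215.02801043]
```

View pics/w1.png

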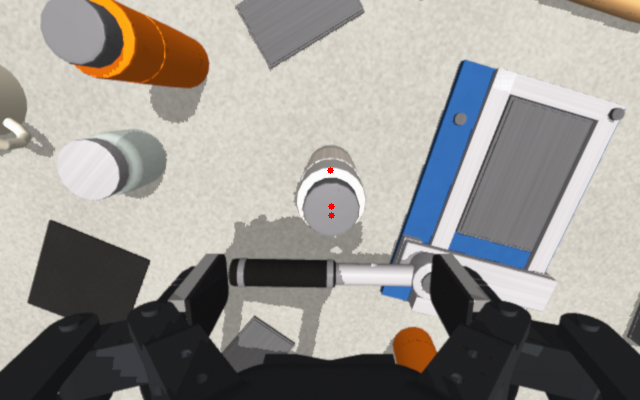

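carry_out(
  rows=[
    [[0,0,0,0.05,-0.04,-0.85,85],[0,0,0,0,0,-0.85,85],[0,0,0,0,0,-0.85,85],[0,0,0,0,0,-0.8,85],[0,0,0,0,0,0,85]],
  ],
)

```text
time: 2.85
tool_pos: [0.6264, 0.1145, 0.1634]
tool_rot: [-0.551, 0.557, -0.443, 0.436]
contact_force: [-0.7, -0.6, 0.2]
gripper_width: 0.996
```

carry_out(
  rows=[
    [[0,0,0,0,0,0,40],[0,0,0,0,0,0,40],[0,0,0,0,0,0,40],[0,0,0,0,0,0,40],[0,0,0,0,0,0,40]],
  ],
)

```text
time: 3.35
tool_pos: [0.6317, 0.1164, 0.1733]
tool_rot: [0.556, -0.553, 0.438, -0.44]
contact_force: [-1.0, 1.1, 5.8]
gripper_width: 0.574
```

Run:
```python
from h import *
s=state();print(s['tool_pos'],s['contact_force'],s['gripper_width'],s['joint_vel'])
s=state();print(s['tool_pos'])
cv2.imwrite('pics/sc3.png',grab_frame('scene'))
```

```text
[0.63171276 0.11636734 0.17325325] [-1.04011881  1.10581457  5.82156004] 0.5741142651745484 [ 0.0001133   0.0022578   0.00140984  0.00027835 -0.00121309 -0.00201254]
[0.63171276 0.11636734 0.17325325]
```

carry_out(
  rows=[
    [[0,0,0,0,0,0,40],[0,0,0,0,0,0,40]],
  ],
)

```text
time: 3.6
tool_pos: [0.6317, 0.1164, 0.1733]
tool_rot: [0.556, -0.553, 0.438, -0.44]
contact_force: [-0.1, 1.2, 4.9]
gripper_width: 0.574
```

View pics/sc3.png

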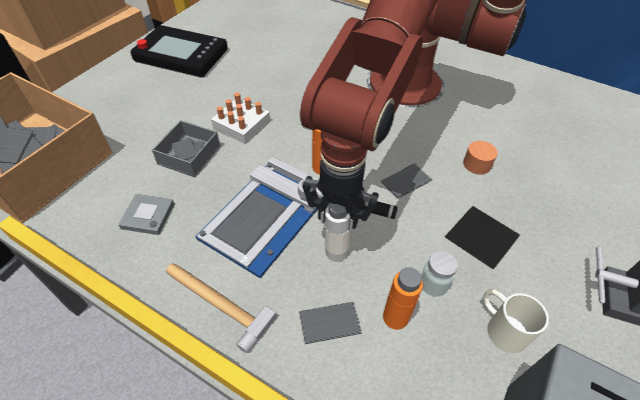

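carry_out(
  rows=[
    [[0,0,0,0,0,0.3,40],[0,0,0,0,0,0.7,40],[0,0,0,0,0,0.9,40],[0,0,0,0,0,0.7,40],[0,0,0,0,0,0.2,40]],
  ],
)

```text
time: 4.1
tool_pos: [0.6314, 0.1159, 0.2866]
tool_rot: [0.556, -0.553, 0.437, -0.441]
contact_force: [-0.4, 0.1, -2.5]
gripper_width: 0.572
```

Run:
```python
from h import *
s=state();print(s['tool_pos'],s['contact_force'],s['gripper_width'])
# mat from wrist picture w1
st=dict(tool_pos=[.62844543,.12161333,.30302949],tool_rot=[.555,-.555,.438,-.437])
print(np.mean([ray('wrist',u,v,.004,st) for u,v in [(50,221),(149,261),(125,326),(28,302)]],0))
print(ray('wrist',331,208,.16,st),ray('wrist',90,169,.085,st))
s=cv2.imread('pics/scene0.png')
print(np.mean([ray('scene',u,v,.004) for u,v in [(475,207),(519,236),(490,267),(446,236)]],0), ray('scene',341,207,.16))
```

```text
[0.63140045 0.11594658 0.28657798] [-0.37260777  0.07406625 -2.52430556] 0.5717800619543358
[0.43196075 0.37092394 0.004     ]
[0.63263674 0.12024673 0.16      ] [0.59621619 0.32333814 0.085     ]
[0.4268924  0.37510532 0.004     ] [0.63236731 0.12325547 0.16      ]
```

carry_out(
  rows=[
    [[0,0,0,-0.35,0.44,0,40],[0,0,0,-0.55,0.7,0,40],[0,0,0,-0.6,0.75,0,40],[0,0,0,-0.6,0.75,0,40],[0,0,0,-0.6,0.75,0,40]],
  ],
)

```text
time: 4.6
tool_pos: [0.5195, 0.2526, 0.2791]
tool_rot: [-0.553, 0.556, -0.44, 0.438]
contact_force: [-0.2, 0.7, -3.2]
gripper_width: 0.572
```

carry_out(
  rows=[
    [[0,0,0,-0.6,0.75,0,40],[0,0,0,-0.6,0.75,0,40],[0,0,0,-0.6,0.75,0,40],[0,0,0,-0.4,0.5,0,40],[0,0,0,-0.2,0.25,0,40]],
  ],
)

```text
time: 5.1
tool_pos: [0.4233, 0.3727, 0.2794]
tool_rot: [-0.553, 0.556, -0.439, 0.438]
contact_force: [0.7, -0.9, -4.7]
gripper_width: 0.575
```

carry_out(
  rows=[
    [[0,0,0,0,0,0,40],[0,0,0,0,0,0,40],[0,0,0,0,0,0,40]],
  ],
)

```text
time: 5.4
tool_pos: [0.4269, 0.3706, 0.2815]
tool_rot: [-0.554, 0.554, -0.439, 0.44]
contact_force: [-0.2, -0.2, -4.4]
gripper_width: 0.569
```

Run:
```python
from h import *
s=state();print(s['tool_pos'],s['contact_force'],s['gripper_width'],R.from_matrix(rot(s['tool_rot'])).as_matrix().round(3))
cv2.imwrite('pics/w4.png',grab_frame('wrist'))
S=grab_frame('scene')
cv2.imwrite('pics/s4.png',cv2.resize(S[120:300,350:590],None,fx=3.3,fy=3.3))
```

```text
[0.42685186 0.37063272 0.2814954 ] [-0.1683238  -0.17923713 -4.38502693] 0.5689792987103951 [[ 0.227 -0.     0.974]
 [-0.974 -0.001  0.227]
 [ 0.001 -1.    -0.   ]]
```

View pics/w4.png

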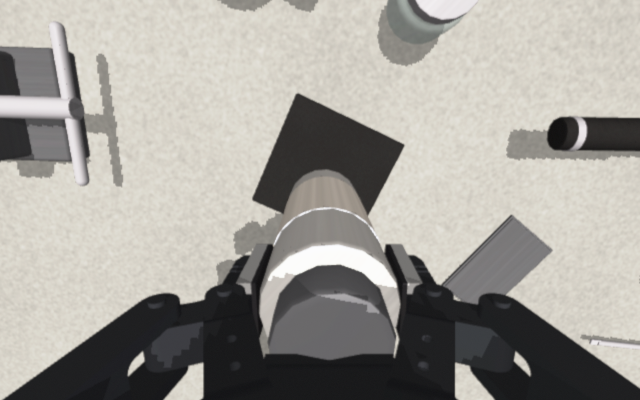

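View pics/s4.png

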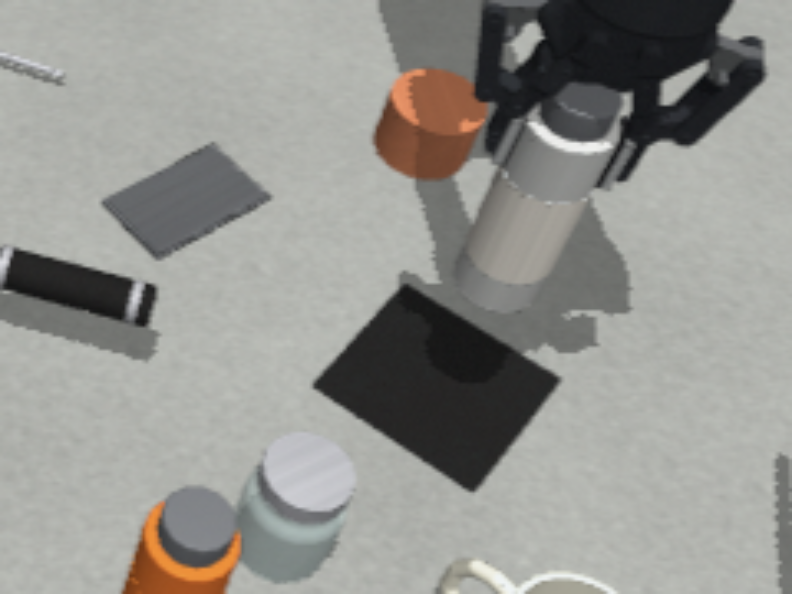

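Run:
```python
from h import *
for z in(.108,.248,.268):
    p=proj('scene',[.427,.371,z]);print((p-[350,120])*3.3)
s=dict(tool_pos=[.42685,.3706,.2815],tool_rot=[.554,-.554,.439,-.44])
for z in (.108,.248,.268): print(proj('wrist',[.427,.371,z],s))
print([ray('wrist',u,v,.004,s).round(4) for u,v in [(298,94),(404,145),(254,200)]])
```

```text
[482.69152248 282.61339995]
[569.94067296 120.47974444]
[584.45216488  93.51327863]
[326.69761166 200.94286725]
[324.62991201 309.48665301]
[323.87957525 348.87554247]
[array([0.4974, 0.4165, 0.004 ]), array([0.4735, 0.302 , 0.004 ]), array([0.382, 0.44 , 0.004])]
```

carry_out(
  rows=[
    [[0,0,0,0.02,0,-0.5,40],[0,0,0,0,0,-0.8,40],[0,0,0,0,0,-0.7,40],[0,0,0,0,0,-0.3,40],[0,0,0,0,0,-0.15,40]],
  ],
)

```text
time: 6.0
tool_pos: [0.4268, 0.3708, 0.1824]
tool_rot: [-0.553, 0.555, -0.44, 0.439]
contact_force: [-0.7, -0.5, -3.4]
gripper_width: 0.578
```

carry_out(
  rows=[
    [[0,0,0,0,0,0,40],[0,0,0,0,0,0,40],[0,0,0,0,0,0,40]],
  ],
)

```text
time: 6.3
tool_pos: [0.4279, 0.3722, 0.1859]
tool_rot: [0.555, -0.553, 0.439, -0.439]
contact_force: [-0.5, 0.1, -2.9]
gripper_width: 0.576
```

carry_out(
  rows=[
    [[0,0,0,0,0,-0.1,40],[0,0,0,0,0,-0.05,40],[0,0,0,0,0,0,40],[0,0,0,0,0,0,40]],
  ],
)

```text
time: 6.7
tool_pos: [0.4269, 0.3715, 0.1778]
tool_rot: [-0.554, 0.554, -0.439, 0.439]
contact_force: [0.3, -0.4, -2.5]
gripper_width: 0.578
```

carry_out(
  rows=[
    [[0,0,0,0,0,-0.05,40],[0,0,0,0,0,0,40],[0,0,0,0,0,0,40]],
  ],
)

```text
time: 7.0
tool_pos: [0.4276, 0.3719, 0.1773]
tool_rot: [0.555, -0.554, 0.439, -0.439]
contact_force: [-1.5, -0.9, 4.0]
gripper_width: 0.576
```

carry_out(
  rows=[
    [[0,0,0,0,0,0,54],[0,0,0,0,0,0,60],[0,0,0,0,0,0,70],[0,0,0,0,0,0,85],[0,0,0,0,0,0,85]],
  ],
)

```text
time: 7.5
tool_pos: [0.4269, 0.3715, 0.1757]
tool_rot: [-0.554, 0.554, -0.439, 0.439]
contact_force: [-0.3, -0.0, -0.9]
gripper_width: 0.995
```

carry_out(
  rows=[
    [[0,0,0,0,0,0,85],[0,0,0,0,0,0.4,85],[0,0,0,0,0,0.8,85],[0,0,0,0,0,0.9,85],[0,0,0,0,0,0.9,85]],
  ],
)

```text
time: 8.0
tool_pos: [0.4269, 0.3715, 0.2984]
tool_rot: [0.555, -0.554, 0.439, -0.439]
contact_force: [-0.3, 0.5, -0.1]
gripper_width: 0.995
```

Run:
```python
from h import *
s=state();print(s['time'],s['tool_pos'],s['contact_force'],s['gripper_width'])
cv2.imwrite('pics/w5.png',grab_frame('wrist'))
```

```text
8.0 [0.42686823 0.37151892 0.29838562] [-0.33656811  0.5022994  -0.14139553] 0.9950895100858385
```

View pics/w5.png

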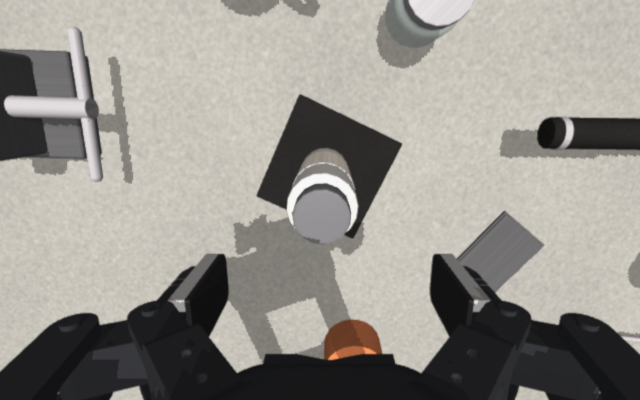

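carry_out(
  rows=[
    [[0,0,0,0.3,-0.53,0,0],[0,0,0,0.5,-0.9,0,0],[0,0,0,0.5,-0.9,0,0],[0,0,0,0.5,-0.9,0,0],[0,0,0,0.5,-0.9,0,0]],
  ],
)

```text
time: 8.55
tool_pos: [0.5196, 0.205, 0.2974]
tool_rot: [0.555, -0.554, 0.439, -0.439]
contact_force: [0.2, 0.5, 0.1]
gripper_width: 0.137
```

carry_out(
  rows=[
    [[0,0,0,0.5,-0.9,0,0],[0,0,0,0.5,-0.9,0,0],[0,0,0,0.5,-0.9,0,0],[0,0,0,0.5,-0.9,0,0],[0,0,0,0.5,-0.9,0,0]],
  ],
)

```text
time: 9.05
tool_pos: [0.6198, 0.0248, 0.2973]
tool_rot: [0.555, -0.554, 0.439, -0.44]
contact_force: [0.7, 0.2, -0.6]
gripper_width: -0.003
```

carry_out(
  rows=[
    [[0,0,0,0.5,-0.9,0,0],[0,0,0,0.5,-0.9,0,0],[0,0,0,0.5,-0.86,0,0],[0,0,0,0,0,0,0],[0,0,0,0,0,0,0]],
  ],
)

```text
time: 9.55
tool_pos: [0.6792, -0.0807, 0.2965]
tool_rot: [0.554, -0.554, 0.439, -0.439]
contact_force: [-0.4, 0.4, -0.0]
gripper_width: 0.0
```

Run:
```python
from h import *
s=state();print(s['time'],s['tool_pos'],s['tool_rot'],s['contact_force'],s['gripper_width'])
cv2.imwrite('pics/w6.png',grab_frame('wrist'))
i=grab_frame('top'); cv2.imwrite('pics/t6.png',i)
```

```text
9.55 [ 0.67916558 -0.08066189  0.29650914] [ 0.55411273 -0.55376194  0.43949186 -0.43949256] [-0.43228433  0.40135686 -0.03047596] 0.0003599666705659831
```

View pics/w6.png

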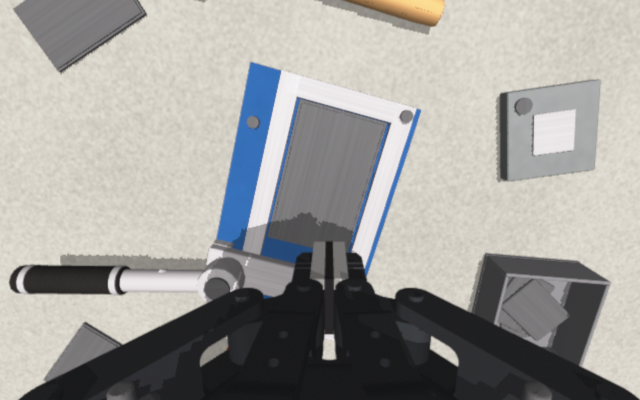

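Run:
```python
from h import *
s=dict(tool_pos=[.67916558,-.08066189,.29650914],tool_rot=[.55411273,-.55376194,.43949186,-.43949256])
A=ray('wrist',250,62,.012,s);print('base +x+y',A)
th=-.0219;c,q=np.cos(th),np.sin(th)
o=A[:2]-np.array([c*.155-q*.1,q*.155+c*.1]);print('origin',o)
for u,v in[(298,98),(388,124),(264,237),(352,265)]:
    w=ray('wrist',u,v,.02,s)[:2]; print(w,(w-o)@np.array([[c,-q],[q,c]]))
for p in[(405,117),(220,240),(217,287)]: print(p,ray('wrist',*p,.02,s))
print('bolt',ray('wrist',217,287,.074,s))
```

```text
base +x+y [0.76805036 0.01760484 0.012     ]
origin [ 0.61089771 -0.07897695]
[ 0.74586428 -0.03524728] [0.13397661 0.04667472]
[ 0.74191784 -0.12728606] [ 0.1320466  -0.04542841]
[ 0.59565726 -0.02873042] [-0.0163371   0.04990074]
[ 0.58506232 -0.13002789] [-0.02471127 -0.05160444]
(405, 117) [ 0.75223584 -0.14178952  0.02      ]
(220, 240) [0.58130845 0.01734943 0.02      ]
(217, 287) [0.52370896 0.0124246  0.02      ]
bolt [5.58317238e-01 2.32589136e-04 7.40000000e-02]
```

carry_out(
  rows=[
    [[0,0,0,0.15,0,-0.6,0],[0,0,0,0,0,-0.9,0],[0,0,0,0,0,-0.9,0],[0,0,0,0,0,-0.9,0],[0,0,0,0,0,-0.7,0]],
  ],
)

```text
time: 10.15
tool_pos: [0.6837, -0.0781, 0.1339]
tool_rot: [-0.554, 0.555, -0.439, 0.438]
contact_force: [-0.3, 0.3, -0.3]
gripper_width: 0.003
```

carry_out(
  rows=[
    [[0,0,0,0,0,-0.4,0],[0,0,0,0,0,-0.2,0],[0,0,0,0,0,0,0],[0,0,0,0,0,0,0],[0,0,0,0,0,0,0]],
  ],
)

```text
time: 10.65
tool_pos: [0.6862, -0.0802, 0.1143]
tool_rot: [0.555, -0.554, 0.438, -0.44]
contact_force: [-0.1, -0.4, 0.0]
gripper_width: -0.001
```

carry_out(
  rows=[
    [[0,0,0,0,0,-0.25,0],[0,0,0,0,0,-0.2,0],[0,0,0,0,0,0,0],[0,0,0,0,0,0,0]],
  ],
)

```text
time: 11.05
tool_pos: [0.6846, -0.08, 0.0932]
tool_rot: [-0.554, 0.554, -0.439, 0.439]
contact_force: [-0.3, -0.3, -0.2]
gripper_width: 0.001
```

carry_out(
  rows=[
    [[0,0,0,0,0,-0.05,0],[0,0,0,0,0,0,0],[0,0,0,0,0,0,0]],
  ],
)

```text
time: 11.35
tool_pos: [0.6854, -0.0801, 0.0927]
tool_rot: [0.554, -0.554, 0.439, -0.439]
contact_force: [0.2, 0.2, 4.4]
gripper_width: -0.005
```

carry_out(
  rows=[
    [[0,0,0,0,0,-0.05,0],[0,0,0,0,0,0,0],[0,0,0,0,0,0,0]],
  ],
)

```text
time: 11.65
tool_pos: [0.6857, -0.0802, 0.0927]
tool_rot: [0.554, -0.554, 0.439, -0.439]
contact_force: [-4.4, 1.5, 13.2]
gripper_width: 0.003
```

carry_out(
  rows=[
    [[0,0,0,-0.1,0.002,0,0],[0,0,0,-0.15,0.003,0,0],[0,0,0,-0.15,0.003,0,0],[0,0,0,-0.15,0.003,0,0],[0,0,0,-0.15,0.003,0,0]],
  ],
)

```text
time: 12.15
tool_pos: [0.6591, -0.0799, 0.0926]
tool_rot: [0.555, -0.553, 0.437, -0.441]
contact_force: [1.8, 0.3, 8.1]
gripper_width: 0.0
```

Run:
```python
from h import *
s=state();print(s['time'],s['tool_pos'],s['tool_rot'],s['contact_force'],s['gripper_width'])
cv2.imwrite('pics/w7.png',grab_frame('wrist'))
```

```text
12.15 [ 0.65907552 -0.07989982  0.09263469] [ 0.55531011 -0.55313239  0.43704631 -0.44120943] [1.82451578 0.25124772 8.11304594] 0.0004941305292258569
```

View pics/w7.png

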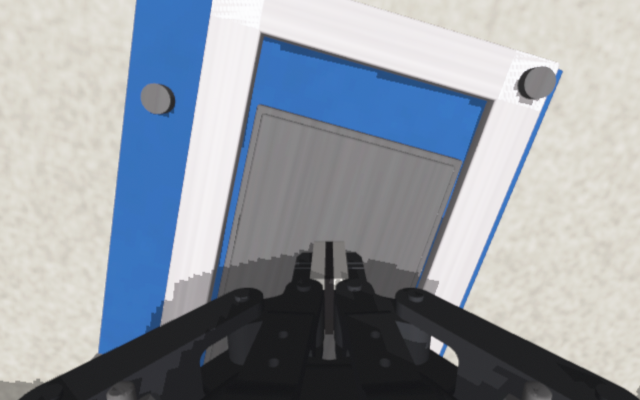

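carry_out(
  rows=[
    [[0,0,0,-0.1,0.002,-0.02,0],[0,0,0,-0.15,0.003,0,0],[0,0,0,-0.15,0.003,0,0],[0,0,0,-0.15,0.003,0,0],[0,0,0,-0.15,0.003,0,0]],
  ],
)

```text
time: 12.7
tool_pos: [0.6318, -0.0795, 0.0926]
tool_rot: [0.556, -0.553, 0.436, -0.442]
contact_force: [2.1, -0.6, 10.4]
gripper_width: 0.001
```

carry_out(
  rows=[
    [[0,0,0,-0.15,0.003,0,0],[0,0,0,-0.1,0.002,0,0],[0,0,0,0,0,0,0]],
  ],
)

```text
time: 13.0
tool_pos: [0.6213, -0.0793, 0.0926]
tool_rot: [0.555, -0.553, 0.437, -0.441]
contact_force: [-0.5, 0.0, 12.9]
gripper_width: -0.001
```

carry_out(
  rows=[
    [[0,0,0,-0.08,0.002,0,0],[0,0,0,-0.08,0.002,0,0],[0,0,0,-0.08,0.002,0,0],[0,0,0,0,0,0,0]],
  ],
)

```text
time: 13.4
tool_pos: [0.612, -0.0791, 0.0926]
tool_rot: [0.555, -0.553, 0.437, -0.442]
contact_force: [0.6, -0.4, 10.8]
gripper_width: -0.004
```

carry_out(
  rows=[
    [[0,0,0,-0.05,0.001,0,0],[0,0,0,-0.05,0.001,0,0],[0,0,0,0,0,0,0]],
  ],
)

```text
time: 13.7
tool_pos: [0.6082, -0.079, 0.0926]
tool_rot: [0.555, -0.553, 0.437, -0.442]
contact_force: [0.7, 1.0, 10.5]
gripper_width: 0.0
```

carry_out(
  rows=[
    [[0,0,0,-0.05,0.001,0,0],[0,0,0,0,0,0,0]],
  ],
)

```text
time: 13.9
tool_pos: [0.6063, -0.079, 0.0926]
tool_rot: [0.555, -0.553, 0.437, -0.442]
contact_force: [2.4, 0.1, 11.1]
gripper_width: 0.003
```

carry_out(
  rows=[
    [[0,0,0,-0.05,0.001,0,0],[0,0,0,0,0,0,0]],
  ],
)

```text
time: 14.1
tool_pos: [0.6047, -0.079, 0.0926]
tool_rot: [0.556, -0.553, 0.436, -0.442]
contact_force: [3.7, 0.0, 9.0]
gripper_width: -0.002
```

carry_out(
  rows=[
    [[0,0,0,-0.05,0.001,0,0],[0,0,0,0,0,0,0]],
  ],
)

```text
time: 14.3
tool_pos: [0.6031, -0.079, 0.0926]
tool_rot: [0.556, -0.552, 0.436, -0.443]
contact_force: [5.2, 0.6, 6.9]
gripper_width: 0.0
```

carry_out(
  rows=[
    [[0,0,0,-0.03,0,-0.03,0],[0,0,0,-0.04,0,0,0],[0,0,0,0,0,0,0]],
  ],
)

```text
time: 14.6
tool_pos: [0.6016, -0.0791, 0.0926]
tool_rot: [0.557, -0.552, 0.435, -0.444]
contact_force: [7.5, 0.3, 10.2]
gripper_width: 0.001
```

carry_out(
  rows=[
    [[0,0,0,-0.05,0,-0.02,0],[0,0,0,0,0,0,0]],
  ],
)

```text
time: 14.8
tool_pos: [0.6005, -0.0792, 0.0927]
tool_rot: [0.557, -0.551, 0.434, -0.444]
contact_force: [8.7, 0.2, 10.3]
gripper_width: -0.001
```

Run:
```python
from h import *
s=state();print(s['time'],s['tool_pos'],s['tool_rot'],s['contact_force'],s['gripper_width'])
cv2.imwrite('pics/w8.png',grab_frame('wrist'))
S=grab_frame('scene')
cv2.imwrite('pics/s8.png',cv2.resize(S[140:290,190:410],None,fx=3.6,fy=3.6,interpolation=2))
```

```text
14.8 [ 0.60054309 -0.07917186  0.0926542 ] [ 0.55713253 -0.55110126  0.43395876 -0.44448908] [ 8.66294358  0.18758338 10.33957782] -0.0006089172099751477
```

View pics/w8.png

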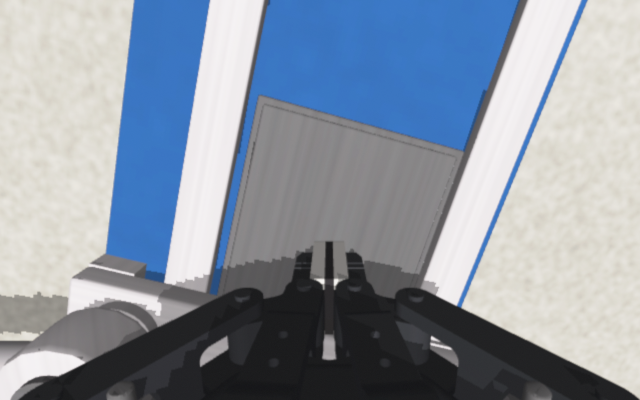

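View pics/s8.png

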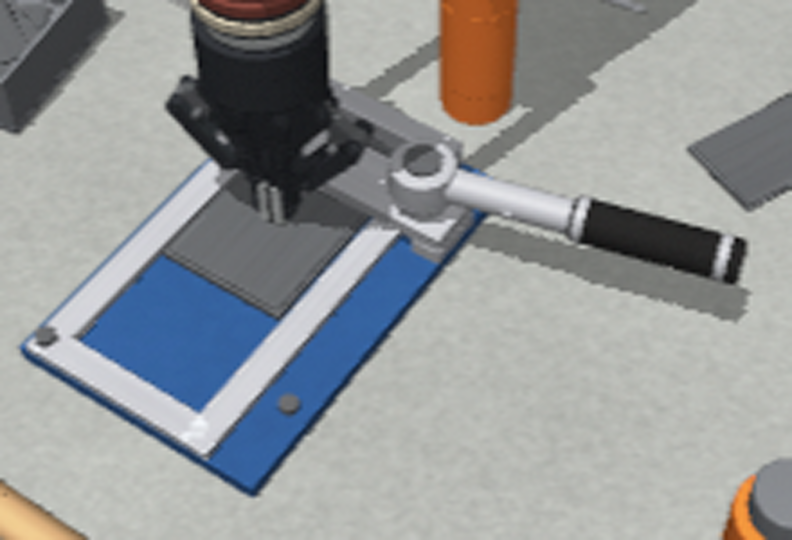

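Run:
```python
from h import *
s=state()
th=-.0219;c,q=np.cos(th),np.sin(th);o=np.array([.6093,-.079])
for n,u,v in[('wrist',260,97),('wrist',463,153),('scene',165/3.6+190,253/3.6+140),('scene',280/3.6+190,316/3.6+140)]:
    w=ray(n,u,v,.02,s)[:2]; print(w,(w-o)@np.array([[c,-q],[q,c]]))
print(rot(s['tool_rot']).round(3))
```

```text
[ 0.66574621 -0.03684271] [0.05550951 0.04338326]
[ 0.66294741 -0.12446272] [ 0.0546301  -0.04427703]
[ 0.66347085 -0.11870799] [ 0.0550274  -0.03851222]
[ 0.6653544 -0.0306088] [0.05498127 0.04960709]
[[ 0.228  0.017  0.973]
 [-0.974 -0.003  0.228]
 [ 0.006 -1.     0.016]]
```

carry_out(
  rows=[
    [[0,0,0,0,0,0.2,0],[0,0,0,0,0,0.9,0],[0,0,0,0,0,1,0],[0,0,0,0,0,1,0],[0,0,0,0,0,1,0]],
  ],
)

```text
time: 15.4
tool_pos: [0.5935, -0.078, 0.2513]
tool_rot: [-0.554, 0.555, -0.44, 0.438]
contact_force: [0.2, -1.3, -0.1]
gripper_width: 0.001
```

carry_out(
  rows=[
    [[0,0,0,-0.4,0.7,0,0],[0,0,0,-0.5,0.9,0,0],[0,0,0,-0.5,0.9,0,0],[0,0,0,-0.5,0.9,0,0],[0,0,0,-0.5,0.9,0,0]],
  ],
)

```text
time: 15.9
tool_pos: [0.4968, 0.0948, 0.2499]
tool_rot: [-0.554, 0.555, -0.44, 0.439]
contact_force: [0.9, 0.9, -0.2]
gripper_width: 0.004
```

carry_out(
  rows=[
    [[0,0,0,-0.5,0.9,0,0],[0,0,0,0,0.15,0,0],[0,0,0,0,0,0,0],[0,0,0,0,0,0,0]],
  ],
)

```text
time: 16.3
tool_pos: [0.4787, 0.1351, 0.2506]
tool_rot: [-0.554, 0.555, -0.439, 0.439]
contact_force: [-0.1, -0.4, 0.1]
gripper_width: -0.001
```

Run:
```python
from h import *
s=state();print(s['time'],s['tool_pos'],s['tool_rot'],s['contact_force'],s['joint_pos'])
cv2.imwrite('pics/w9.png',grab_frame('wrist'))
i=grab_frame('top');cv2.imwrite('pics/t9.png',cv2.resize(i[125:235,250:390],None,fx=5.4,fy=5.4,interpolation=2))
```

```text
16.3 [0.47871045 0.13510762 0.25064745] [-0.55380022  0.55453728 -0.43926327  0.43913722] [-0.12477382 -0.42031042  0.1258402 ] [ 1.25599638e-01 -2.20345658e-01  1.95949839e+00 -6.10569456e-04
  1.40330935e+00  1.46605139e+00]
```

View pics/w9.png

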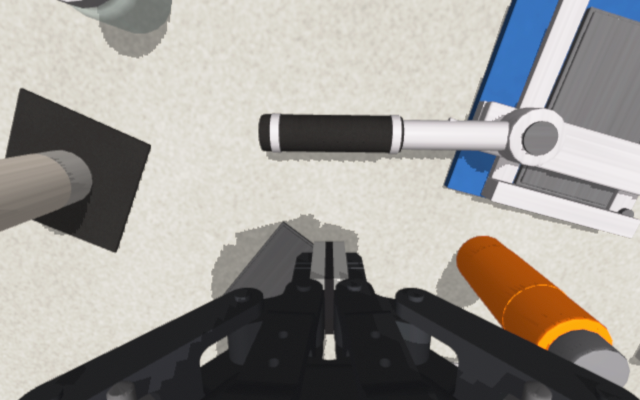

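View pics/t9.png

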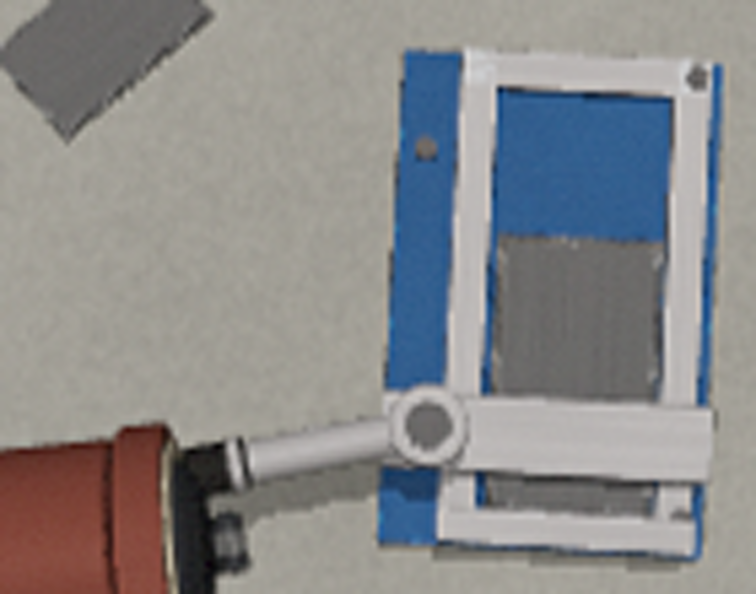

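carry_out(
  rows=[
    [[0,0,0,0,0,-0.6,0],[0,0,0,0,0,-0.9,0],[0,0,0,0,0,-0.9,0],[0,0,0,0,0,-0.6,0],[0,0,0,0,0,-0.25,0]],
  ],
)

```text
time: 16.9
tool_pos: [0.4772, 0.1345, 0.1179]
tool_rot: [-0.552, 0.555, -0.441, 0.438]
contact_force: [0.1, 0.8, -0.4]
gripper_width: -0.002
```

carry_out(
  rows=[
    [[0,0,0,0,0,0,0],[0,0,0,0.15,0.03,0,0],[0,0,0,0.15,0.03,0,0],[0,0,0,0,0,0,0],[0,0,0,0,0,0,0]],
  ],
)

```text
time: 17.4
tool_pos: [0.4915, 0.1383, 0.1222]
tool_rot: [0.555, -0.554, 0.439, -0.44]
contact_force: [-0.1, 0.3, -0.3]
gripper_width: -0.002
```

Run:
```python
from h import *
s=state();print(s['time'],s['tool_pos'],s['contact_force'])
cv2.imwrite('pics/w10.png',grab_frame('wrist'))
print(ray('wrist',*(541,138),.074,dict(tool_pos=[.47871,.13511,.25065],tool_rot=[-.5538,.55454,-.43926,.43914])))
```

```text
17.4 [0.49148012 0.13831763 0.12224534] [-0.05686764  0.3323137  -0.32169785]
[ 0.55816773 -0.00327418  0.074     ]
```

View pics/w10.png

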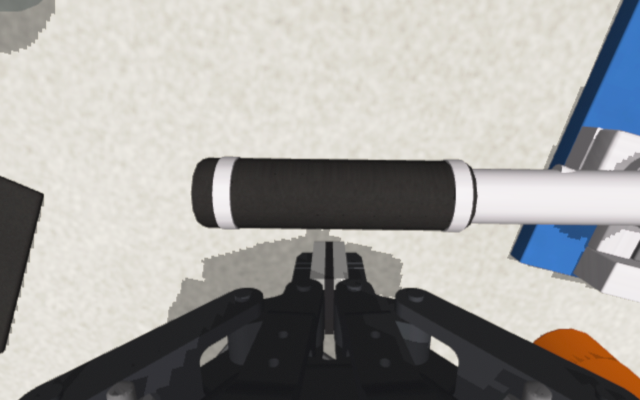

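```bash
cat >> h.py <<'E'
Bx=np.array([.557,-.002])
def P(deg,back=.025):
    f=np.radians(deg);return Bx+.148*np.array([np.sin(f),np.cos(f)])-back*np.array([np.cos(f),-np.sin(f)])
E
python3 - <<'E'
from h import *
p=P(-13)
for d in np.arange(-13,43,2.5):
    print(d,P(d).round(4),((P(d+2.5)-P(d))/.04).round(3))
E
```

```text
-13.0 [0.4993 0.1366] [0.152 0.06 ]
-10.5 [0.5054 0.139 ] [0.155 0.053]
-8.0 [0.5116 0.1411] [0.157 0.046]
-5.5 [0.5179 0.1429] [0.159 0.039]
-3.0 [0.5243 0.1445] [0.161 0.032]
-0.5 [0.5307 0.1458] [0.162 0.025]
2.0 [0.5372 0.1468] [0.163 0.018]
4.5 [0.5437 0.1475] [0.163 0.011]
7.0 [0.5502 0.1479] [0.164 0.004]
9.5 [0.5568 0.1481] [ 0.164 -0.003]
12.0 [0.5633 0.148 ] [ 0.163 -0.01 ]
14.5 [0.5699 0.1475] [ 0.163 -0.018]
17.0 [0.5764 0.1468] [ 0.162 -0.025]
19.5 [0.5828 0.1459] [ 0.161 -0.032]
22.0 [0.5893 0.1446] [ 0.159 -0.039]
24.5 [0.5956 0.143 ] [ 0.157 -0.046]
27.0 [0.6019 0.1412] [ 0.155 -0.052]
29.5 [0.6081 0.1391] [ 0.153 -0.059]
32.0 [0.6142 0.1368] [ 0.15  -0.066]
34.5 [0.6202 0.1341] [ 0.147 -0.072]
37.0 [0.6261 0.1312] [ 0.144 -0.079]
39.5 [0.6318 0.1281] [ 0.14  -0.085]
42.0 [0.6375 0.1247] [ 0.136 -0.091]
```

First approach to contact, then follow the arc.

carry_out(
  rows=[
    [[0,0,0,0.1,-0.02,0,0],[0,0,0,0.1,-0.02,0,0],[0,0,0,0.05,0,0,0],[0,0,0,0,0,0,0]],
  ],
)

```text
time: 17.85
tool_pos: [0.5007, 0.1365, 0.121]
tool_rot: [-0.554, 0.554, -0.439, 0.439]
contact_force: [-0.7, -0.4, 0.0]
gripper_width: -0.003
```

carry_out(
  rows=[
    [[0,0,-0.62,0.15,0.06,0,0],[0,0,-0.62,0.155,0.053,0,0],[0,0,-0.62,0.157,0.046,0,0],[0,0,-0.62,0.16,0.04,0,0]],
  ],
)

```text
time: 18.25
tool_pos: [0.5248, 0.1443, 0.1205]
tool_rot: [-0.513, 0.515, -0.486, 0.485]
contact_force: [-2.4, -1.1, 1.0]
gripper_width: 0.002
```

carry_out(
  rows=[
    [[0,0,-0.62,0.16,0.03,0,0],[0,0,-0.62,0.16,0.025,0,0],[0,0,-0.62,0.16,0.02,0,0],[0,0,-0.62,0.16,0.01,0,0]],
  ],
)

```text
time: 18.65
tool_pos: [0.5504, 0.1477, 0.1204]
tool_rot: [0.469, -0.471, 0.529, -0.528]
contact_force: [-2.0, -1.9, 0.1]
gripper_width: -0.002
```

carry_out(
  rows=[
    [[0,0,-0.62,0.16,0.005,0,0],[0,0,-0.62,0.16,-0.005,0,0],[0,0,-0.62,0.16,-0.01,0,0]],
  ],
)

```text
time: 18.95
tool_pos: [0.5696, 0.1474, 0.1204]
tool_rot: [0.434, -0.436, 0.558, -0.557]
contact_force: [-2.6, -1.4, 0.4]
gripper_width: 0.0
```

carry_out(
  rows=[
    [[0,0,-0.31,0.08,-0.01,0,0],[0,0,-0.31,0.08,-0.01,0,0]],
  ],
)

```text
time: 19.15
tool_pos: [0.5762, 0.1466, 0.1206]
tool_rot: [0.422, -0.423, 0.567, -0.567]
contact_force: [-2.6, -1.1, 0.9]
gripper_width: -0.003
```

carry_out(
  rows=[
    [[0,0,-0.31,0.08,-0.012,0,0],[0,0,-0.31,0.08,-0.014,0,0]],
  ],
)

```text
time: 19.35
tool_pos: [0.5829, 0.1456, 0.1209]
tool_rot: [0.41, -0.41, 0.576, -0.576]
contact_force: [-2.9, -1.1, 0.1]
gripper_width: 0.0
```

carry_out(
  rows=[
    [[0,0,-0.31,0.08,-0.016,0,0],[0,0,-0.31,0.08,-0.018,0,0]],
  ],
)

```text
time: 19.55
tool_pos: [0.5895, 0.1443, 0.121]
tool_rot: [0.397, -0.398, 0.585, -0.585]
contact_force: [-1.9, -1.2, -0.6]
gripper_width: 0.004
```

φ ≈ 22°. From here one careful step at a time, about 3 mm per row.

carry_out(
  rows=[
    [[0,0,-0.31,0.08,-0.02,0,0],[0,0,-0.31,0.079,-0.021,0,0]],
  ],
)

```text
time: 19.75
tool_pos: [0.596, 0.1426, 0.121]
tool_rot: [0.385, -0.385, 0.593, -0.593]
contact_force: [-1.9, -0.4, 0.4]
gripper_width: -0.003
```

carry_out(
  rows=[
    [[0,0,-0.31,0.079,-0.023,0,0]],
  ],
)

```text
time: 19.85
tool_pos: [0.5992, 0.1417, 0.121]
tool_rot: [0.378, -0.378, 0.597, -0.597]
contact_force: [-2.9, -0.5, -0.1]
gripper_width: 0.001
```

carry_out(
  rows=[
    [[0,0,-0.31,0.079,-0.025,0,0]],
  ],
)

```text
time: 19.95
tool_pos: [0.6024, 0.1407, 0.121]
tool_rot: [0.372, -0.372, 0.602, -0.601]
contact_force: [-2.0, -1.2, -0.7]
gripper_width: -0.001
```

carry_out(
  rows=[
    [[0,0,-0.31,0.078,-0.026,0,0]],
  ],
)

```text
time: 20.05
tool_pos: [0.6054, 0.1397, 0.121]
tool_rot: [0.365, -0.365, 0.606, -0.605]
contact_force: [-3.7, 1.1, -1.1]
gripper_width: 0.0
```

carry_out(
  rows=[
    [[0,0,-0.31,0.078,-0.028,0,0]],
  ],
)

```text
time: 20.15
tool_pos: [0.6077, 0.139, 0.1206]
tool_rot: [0.358, -0.359, 0.61, -0.609]
contact_force: [-7.9, 2.8, -0.1]
gripper_width: 0.001
```

carry_out(
  rows=[
    [[0,0,-0.2,0.05,-0.018,0,0]],
  ],
)

```text
time: 20.25
tool_pos: [0.6089, 0.1387, 0.1202]
tool_rot: [0.353, -0.356, 0.613, -0.61]
contact_force: [-8.5, 4.5, 0.5]
gripper_width: 0.003
```

carry_out(
  rows=[
    [[0,0,-0.2,0.05,-0.02,0,0]],
  ],
)

```text
time: 20.35
tool_pos: [0.6103, 0.1382, 0.1199]
tool_rot: [0.349, -0.352, 0.616, -0.612]
contact_force: [-8.5, 4.7, 1.0]
gripper_width: 0.0
```

carry_out(
  rows=[
    [[0,0,-0.2,0.05,-0.02,0,0]],
  ],
)

```text
time: 20.45
tool_pos: [0.6123, 0.1374, 0.1199]
tool_rot: [0.344, -0.348, 0.619, -0.615]
contact_force: [-8.8, 3.5, 1.8]
gripper_width: 0.003
```

carry_out(
  rows=[
    [[0,0,-0.2,0.05,-0.02,0,0]],
  ],
)

```text
time: 20.55
tool_pos: [0.6146, 0.1365, 0.12]
tool_rot: [0.34, -0.343, 0.621, -0.617]
contact_force: [-7.9, 2.1, 1.9]
gripper_width: 0.0
```

carry_out(
  rows=[
    [[0,0,-0.2,0.05,-0.02,0,0]],
  ],
)

```text
time: 20.65
tool_pos: [0.6168, 0.1355, 0.1201]
tool_rot: [0.336, -0.339, 0.623, -0.62]
contact_force: [-6.6, 1.7, 0.8]
gripper_width: -0.002
```

carry_out(
  rows=[
    [[0,0,-0.2,0.05,-0.022,0,0]],
  ],
)

```text
time: 20.75
tool_pos: [0.6191, 0.1344, 0.1203]
tool_rot: [0.332, -0.334, 0.625, -0.623]
contact_force: [-5.0, 0.5, 0.6]
gripper_width: -0.001
```

carry_out(
  rows=[
    [[0,0,-0.2,0.05,-0.022,0,0]],
  ],
)

```text
time: 20.85
tool_pos: [0.6214, 0.1332, 0.1204]
tool_rot: [0.328, -0.33, 0.627, -0.625]
contact_force: [-3.9, 0.2, 0.6]
gripper_width: 0.002
```

carry_out(
  rows=[
    [[0,0,0,-0.2,0.13,0,0],[0,0,0,-0.3,0.2,0,0],[0,0,0,-0.4,0.26,0,0],[0,0,0,-0.4,0.26,0,0],[0,0,0,0,0,0,0]],
  ],
)

```text
time: 21.35
tool_pos: [0.5695, 0.1683, 0.1216]
tool_rot: [-0.33, 0.329, -0.625, 0.626]
contact_force: [0.1, -0.2, -0.4]
gripper_width: 0.002
```

carry_out(
  rows=[
    [[0,0,0,0,0,0.6,0],[0,0,0,0,0,1,0],[0,0,0,0,0,1,0],[0,0,0,-0.6,-0.6,0.5,0],[0,0,0,-0.8,-0.8,0,0]],
  ],
)

```text
time: 21.85
tool_pos: [0.5176, 0.111, 0.2515]
tool_rot: [-0.334, 0.325, -0.624, 0.628]
contact_force: [-0.2, -0.9, 0.7]
gripper_width: -0.002
```

carry_out(
  rows=[
    [[0,0,0,-0.8,-0.8,0,0],[0,0,0,-0.5,-0.8,0,0],[0,0,0,-0.2,-0.8,0,0],[0,0,0,0,-0.4,0,0],[0,0,0,0,0,0,0]],
  ],
)

```text
time: 22.35
tool_pos: [0.455, -0.0029, 0.2463]
tool_rot: [-0.329, 0.327, -0.625, 0.627]
contact_force: [-0.2, 0.4, 0.0]
gripper_width: -0.003
```

Run:
```python
from h import *
s=state();print(s['time'],s['tool_pos'],s['contact_force'])
i=grab_frame('top');cv2.imwrite('pics/t11.png',cv2.resize(i[110:290,170:410],None,fx=3.3,fy=3.3,interpolation=2))
S=grab_frame('scene');cv2.imwrite('pics/s11.png',S)
```

```text
22.35 [ 0.45501889 -0.00294032  0.24627048] [-0.19122123  0.40395842  0.0427962 ]
```

View pics/t11.png

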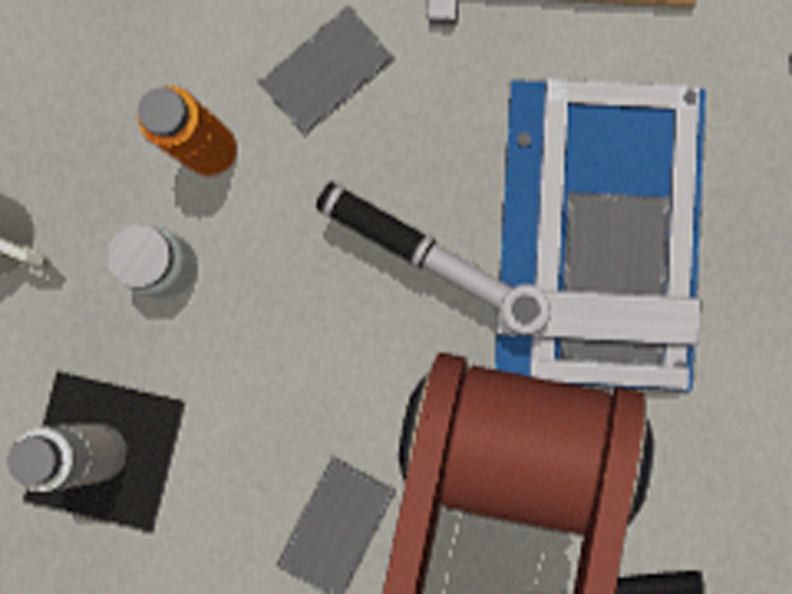

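View pics/s11.png

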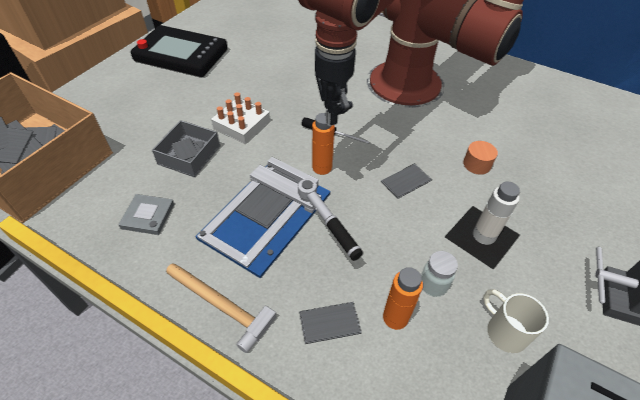

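Run:
```python
from h import *
f=lambda x,y:((x+.5)/3.3-.5+170,(y+.5)/3.3-.5+110)
e=ray('top',*f(325,197),.06);g=ray('top',*f(425,250),.06)
for a in(e,g,): d=a[:2]-[.5557,-.0016];print(np.degrees(np.arctan2(d[0],d[1])))
d=e-g;print(np.degrees(np.arctan2(d[0],d[1])))
print('can',ray('top',*f(34,461),.164),'jar',ray('top',*f(141,257),.085))
th=-.0219;c,q=np.cos(th),np.sin(th);o=np.array([.6093,-.079])
for u,v in[(569,193),(668,198)]:
    w=ray('top',*f(u,v),.02)[:2];print((w-o)@np.array([[c,-q],[q,c]]))
```

```text
27.96292337099956
29.174938622603726
26.712410179557427
can [0.42395368 0.37219089 0.164     ] jar [0.59078053 0.32127307 0.085     ]
[0.05244634 0.04353726]
[ 0.05171463 -0.0438963 ]
```

carry_out(
  rows=[
    [[0,0,0,0,0,0.5,0],[0,0,0,0,0,0.5,0],[0,0,0,0,0,0,0],[0,0,0,0,0,0,0]],
  ],
)

```text
time: 22.85
tool_pos: [0.4548, -0.0004, 0.2852]
tool_rot: [-0.33, 0.329, -0.626, 0.626]
contact_force: [-0.1, 0.4, -0.1]
gripper_width: -0.001
```

```bash
python3 -c "
from plant import *
print(job_done())"
```

```text
the job is handed in; nothing more can be done
None
```

I did the whole job in the order asked and handed it in at about 23 s; no verdict came back, so success rests on my own checks below.

- **Can:** I moved the silver can, not the orange look-alikes, onto the mat. It stands upright, measured at (0.424, 0.372) against a mat centre of about (0.428, 0.371).
- **Plate:** I dragged it about 80 mm until the sideways force rose to 8.7 N and the fingers began to slip. Its far edge then measured fixture x = 55 mm in the wrist and scene cameras, which is home.
- **Wrench:** I turned it clockwise about 41°. The push rose from 2–3 N to about 9.8 N, then fell to 3.9 N over about 14 mm of travel. I stopped there, backed off and let go. The handle sprang back to about 28.5° and the wrench is still on the bolt.
- **Jar:** It was not touched. It measured at the same place before and after, to 2 mm.

**Disagreements:**
- The top camera alone put the plate edge at about 52 mm. Its fixture reading also ran 2–3 mm off the other cameras, so I trusted the other two and the force rise.
- The peak force read just under the stated 11 N, but the drop after it was clear.

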